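# Put the cup away behind the lift-up locker door

### The job

Put away the espresso cup that stands between the two spice jars: raise the door of the wooden counter-top locker by its barrel grip until its stay catches and holds it open by itself, let go, and stand the cup upright on the cork coaster inside. Then raise the door a little further, right up to its stop, to unlock the stay, and lower it shut by hand without letting it fall. Leave the tin inside and the jars, mill and shaker round about standing where they are.

Things in the scene. Friction and masses are not known exactly. Their poses are not given: they have to be found in the camera images.
- locker: Low light-wood locker fixed to the worktop, 334 mm wide (y), 235 deep. Origin on the worktop below the hinge line; -x is its front. Inside: floor 8 mm up, y = -155 to +140 mm, x = -162 to +57; front lip 50 mm high at x = -166; the side walls' outer faces are at y = +148 and -186, their sloping tops 113 mm high at x = 0 and 58 at the lip; fixed top, 132 mm high, behind the hinge.
- door (a joint): Angle of the lift-up door, rad: 0 shut (sloping 18 degrees down to the front), grows as it rises, 1.885 upright, 2.0 end stop. Going up, the hidden stay catches at 1.74; let back, the door rests on it at 1.68. Beyond 1.95 the stay is unlocked until the door has been shut. So stop at 1.77 to 1.84 to lock and go to 1.98 to unlock; if raised too far at first, lower it shut and start again.
- door_grip (a point): Centre of the door's steel barrel grip: a cylinder 24 mm thick, 48 mm long along the locker's y, 215 mm from the hinge line, on a flat stem that stands 38 mm out from the panel's free edge in its plane. 64 mm above the worktop when shut, 0.34 m when raised. Pinched over its two ends it turns between the fingers, which need not tilt with the door.
- door_hinge (a point): Middle of the door's hinge line, 130 mm above the worktop; the line runs along the locker's y. The door panel is 344 mm wide, 12 mm thick and reaches 177 mm from the line; 0.45 kg: holding it takes about 2.5 N at the grip, and it falls shut when let go unlocked.
- cup_mid (a point): White espresso cup on the worktop between the two spice jars. The point is on the axis of its round body, half-way up (27 mm above its foot); z up. Body 61 mm across at the top, slightly tapered, 54 mm high; the ear points along the point's -y and reaches 47 mm from the axis. Grasp the body along the point's x; the jars stand close on the ear side and opposite.
- coaster: Round cork coaster, 90 mm across and 4 mm thick, stuck to the locker's floor, 98 mm in front of the hinge line, either at y = +70 mm (left) or -60 mm (right). Origin at the centre of its underside, 8 mm above the worktop.
- tin: Closed food tin, 75 mm across, 58 mm high, in the other half of the locker. Origin at the centre of its underside. Stays there.
- jar_a: Spice jar, 45 mm across, 106 mm high, beside the cup opposite its ear. Origin under its centre. Bystander.
- jar_b: Spice jar of the same size, beside the cup on the ear side. Origin under its centre. Bystander.
- mill: Wooden pepper mill, 58 mm across, 160 mm high, on the other side of the locker from the cup. Origin under its centre. Bystander.
- shaker: Salt shaker, 44 mm across, 90 mm high, on the worktop close in front of the left half of the locker, beside the grip. Origin under its centre. Bystander.
Mind the look-alikes: they are no part of the job. What is shaped like the part that bears cup_mid but blue is not meant.

How it is judged:
By the outcome, as a careful person would: the job done as asked, in the order asked, and still so for the second after the job is handed in, with the robot touching nothing.
It also fails if it takes over 72 s, if anything falls off the work surface, if the arm or the gripper's body presses on something with over 40 N, if the wrist force passes 120 N, or if a joint passes its speed limit or range.

### The arm

A 7-joint arm with a two-finger parallel gripper is mounted at the origin on a cart in front of the work surface, level with it; the furniture and walls round the work are solid. World frame = base frame: x ahead of the robot, y to its left, z up, the work surface at z = 0. Lengths are in m, angles in rad, forces in N, time in s.
With the tool pointing down it reaches from about 0.35 to 0.9 m from the base axis. Payload 8.1 kg.
Tool frame: the origin (TCP) lies at the very end of the fingers, on their centre line; the grasp point (between the pads) lies arm.hold_point_z behind it (arm.hold_point_z is the distance from the TCP to the grasp point, in m); z points along the fingers, y is the line along which they close (so a half turn about z gives the same grasp; the last joint's range is limited). The gripper opens to 92 mm and grips with 3 to 60 N. Pads are 19 mm wide; open, the fingers measure 130 mm over their backs; the gripper's body (75 mm by 190 mm) begins 47 mm behind the grasp point.
Start: joints at [-1.413, 0.434, 0.025, 1.573, -0.012, 1.134, -0.075], TCP at [0.161, 0.604, 0.227] pointing down, gripper open.
Joint ranges: [-2.62, 2.62], [-0.44, 2.09], [-1.27, 1.32], [0.08, 2.57], [-1.32, 4.46], [0.12, 2], [-2.74, 2.74]. Speed limits (rad/s): [2.22, 2.22, 3.01, 3.01, 3.14, 3.14, 3.14].

### API

Orientations are given as a rotation vector (axis times angle).
In Python, from cell import arm, vision, job, cut_out gives the robot as it stands. The module is installed in compiled form; this text tells all that it offers.
- The arm moves only by the tool play_rows, never from a script. Its argument "increments" is text: rows parted by semicolons, each of 5 numbers parted by spaces: the shift along the tool's x, y, z in cm, then the turn about the tool's z in degrees, then the opening, from -1 (shut) to 1 (fully open), so that 0 is half open. A call has 1 to 5 rows; each row shifts and turns the commanded pose from where the row before left it, along the tool's axes as they then stand; what a row does not reach is not made up. A row lasts 1/12 s, in which the tool goes at most 41.7 mm and 7.16 degrees, less where a joint would pass 70% of its speed; a pose out of reach is approached as far as the arm can. A call is refused whole if a number of a shift passes 4.17 or a number of a turn 7.16, either way. A call with a gripper value outside its range is refused whole. The fingers move at their own pace and stop on an object; "grip_force" is the grip in N (left out, the last holds). Time passes only in rows, so rows that do not move let the fingers close. It gives the time, the measured TCP pose, the force, the opening and the grip force at its end, in the units of the state.
- arm.observe(): the state, without advancing time (a new reading comes with each control period).
- vision.get_image(name): name is "side" or "top" or "wrist"; returns a dict with "frame" (480x640x3 uint8, red, green, blue), "z_map" (480x640 float32, m along the optical axis (not along the pixel's ray), 0 where there is no reading), "mtx" (3x3 intrinsics, pixels), "cam_to_world" (4x4, takes a point from camera to world coordinates). Camera axes: x right, y up, looking along -z (the intrinsics and any distortion apply to the point x, -y, -z); pixel columns grow to the right and rows downward; lengths in m; the calibration is good to about 2 mm. A picture is of the moment at which its call begins.
- job.sign_off(): hands the job in; it is judged then, once.
Trained networks look in a picture, given as the dict that the camera call returned (one of the last four; its "shot" number tells which), for a name from the list of things; names that differ only in an ending like _2 or _b are one class to them, and where a whole thing is asked for, a point or a joint stands for the part that bears it (a point fixed in the world has none). Each returns a list of dicts, best first, with "confidence" (0 to 1); they miss things now and then, are a little off and sometimes report something else, mostly with a low value. They report only what shows in the picture. A call takes as long as a camera call. They do not tell look-alikes from the thing itself.
- cut_out(query, picture): "mask" (480x640 bool, what is visible of it) and "point" ([row, column] in pixels, amid what is visible of it).
The state is a dict: "clock": time; "joints": joint angles; "dq": joint speeds; "joint_efforts": joint torques, N m; "position": TCP position; "ee_rot": TCP orientation; "force": force on the tool from outside, world axes, zero at the start; "ft_torque": the same for the moment, N m; "width": opening from 0.0 (shut) to 1.0 (fully open); "gripper_force": force on a finger pad.
Only numpy, scipy, OpenCV 4.12 (cv2) and the standard library are available. Lean on these libraries where they do the work, as an engineer would, in place of code of your own. Each camera call takes 0.05 s, during which the arm holds its last target. There are 200 camera calls.

## Working session

There is one attempt and no reset: what is moved stays moved. The work goes in short steps, Python scripts to look and compute and a tool call to move; the robot and the scene stay as the last step left them, time stands still between calls to the robot, and variables do not carry over. Pictures are saved under pics/ and viewed, at most 10 in all, crops included, and the job is handed in when it is done.

Besides the shell and the picture viewer there is one more tool, called after ">>>" as a command line: name --argument value ..., lists and objects as JSON in quotes. play_rows: Moves the arm, as the interface text tells. Its arguments: {"type":"object","properties":{"increments":{"type":"string"},"grip_force":{"type":"number"}},"required":["increments"]}

```bash
mkdir -p pics; cat > h.py <<'E'
import numpy as np,cv2
from cell import arm,vision,job,cut_out
from scipy.spatial.transform import Rotation as R
def pts(p,mask=None):
    z=p["z_map"];K=p["mtx"];T=p["cam_to_world"]
    v,u=np.mgrid[0:480,0:640]
    x=(u-K[0,2])/K[0,0]*z;y=(v-K[1,2])/K[1,1]*z
    P=np.stack([x,-y,-z],-1)@T[:3,:3].T+T[:3,3]
    return P if mask is None else P[mask&(z>0)]
E
python3 - <<'E'
from h import *
s=arm.observe();print({k:np.round(v,3) for k,v in s.items()},arm.hold_point_z)
ps=[vision.get_image(n) for n in("top","side")]
for p,n in zip(ps,("top","side")):
    print(n,np.round(p["cam_to_world"],3).tolist())
    for q in["cup_mid","jar_a","mill","shaker","door_grip","locker","door","coaster","tin"]:
        for d in cut_out(q,p)[:4]:
            P=pts(p,d["mask"])
            if len(P): print(n,q,round(d["confidence"],2),d["point"],len(P),np.round(np.median(P,0),3),np.round(np.percentile(P,2,0),3),np.round(np.percentile(P,98,0),3))
    cv2.imwrite(f"pics/{n}1.png",p["frame"][...,::-1])
E
```

```text
{'clock': np.float64(0.0), 'joints': array([-1.413,  0.435,  0.025,  1.574, -0.012,  1.134, -0.075]), 'dq': array([-0.   ,  0.002, -0.002, -0.001, -0.001,  0.   ,  0.001]), 'joint_efforts': array([ 0.0000e+00, -6.6784e+01,  9.8600e-01, -3.1446e+01, -6.0000e-02,
        4.3000e-02,  0.0000e+00]), 'position': array([0.161, 0.603, 0.226]), 'ee_rot': array([-4.090e-01, -3.115e+00,  3.000e-03]), 'force': array([-0.055, -0.026,  0.295]), 'ft_torque': array([-0.02 , -0.001,  0.025]), 'gripper_force': np.float64(0.0), 'width': np.float64(1.003)} 0.0188
top [[0.398, 0.722, -0.566, -0.425], [-0.917, 0.302, -0.261, -0.477], [-0.017, 0.623, 0.782, 1.403], [0.0, 0.0, 0.0, 1.0]]
top cup_mid 0.93 [307.9, 439.5] 430 [ 0.477 -0.381  0.032] [ 0.432 -0.406  0.006] [ 0.494 -0.353  0.058]
top cup_mid 0.91 [329.3, 483.7] 528 [ 0.449 -0.501  0.032] [ 0.404 -0.531  0.003] [ 0.467 -0.472  0.057]
top jar_a 0.97 [325.3, 425.5] 540 [ 0.366 -0.365  0.085] [ 0.357 -0.385  0.008] [ 0.397 -0.344  0.11 ]
top jar_a 0.79 [284.0, 464.2] 548 [ 0.543 -0.405  0.076] [ 0.534 -0.425  0.003] [ 0.579 -0.382  0.11 ]
top mill 0
[... 1113 characters left out ...]
e jar_a 0.69 [186.2, 320.0] 321 [ 0.555 -0.386  0.071] [ 0.537 -0.415  0.011] [ 0.579 -0.373  0.112]
side jar_a 0.61 [196.9, 362.0] 343 [ 0.38  -0.344  0.07 ] [ 0.36  -0.374  0.01 ] [ 0.403 -0.335  0.112]
side mill 0.81 [344.7, 298.2] 925 [0.479 0.378 0.083] [0.458 0.352 0.01 ] [0.504 0.389 0.153]
side shaker 0.68 [278.7, 341.0] 325 [0.416 0.083 0.051] [0.398 0.059 0.005] [0.436 0.09  0.092]
side door_grip 0.6 [233.9, 307.7] 4088 [ 0.536 -0.033  0.111] [ 0.426 -0.221  0.074] [0.621 0.11  0.138]
side locker 0.94 [241.8, 292.3] 7470 [0.565 0.025 0.106] [ 0.451 -0.217  0.011] [0.681 0.11  0.138]
side door 0.84 [233.1, 304.7] 4190 [ 0.535 -0.031  0.111] [ 0.424 -0.223  0.07 ] [0.622 0.111 0.138]
```

View pics/top1.png

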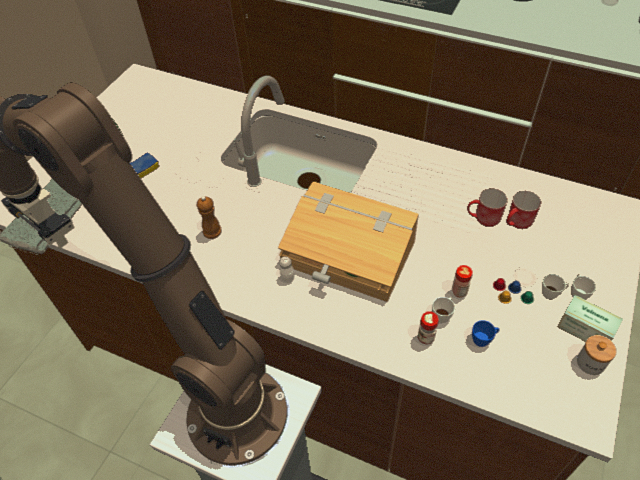

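View pics/side1.png

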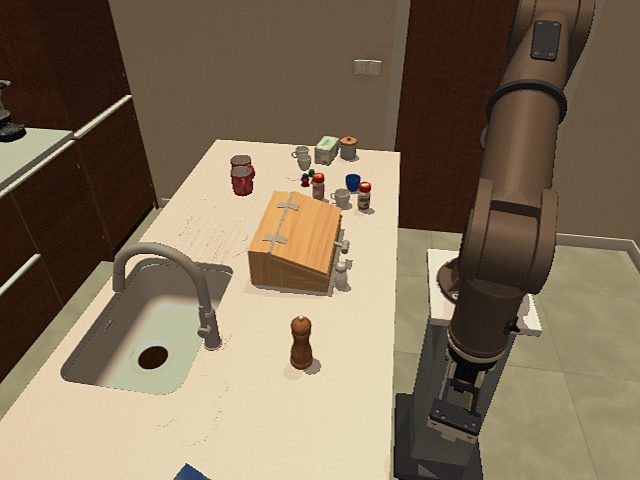

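The white cup is between the jars at top (443,309). The blue one at (483,332) is the look-alike. The barrel grip is at (321,275) and the shaker at (286,268). Next I measure the locker pose, the grip and the cup precisely.

```bash
python3 - <<'E'
from h import *
for n in("top","side"):
    p=vision.get_image(n);P=pts(p);z=p["z_map"]>0
    box=z&(P[...,0]>.38)&(P[...,0]<.75)&(P[...,1]>-.3)&(P[...,1]<.2)
    N=cv2.blur(np.nan_to_num(P.astype(np.float32)),(5,5))
    nr=np.cross(np.gradient(N,axis=1),np.gradient(N,axis=0));nr/=np.linalg.norm(nr,axis=-1,keepdims=True)+1e-12
    nr*=np.sign(nr[...,2:])
    dm=box&(P[...,2]>.07)&(P[...,2]<.145)&(abs(nr[...,2]-np.cos(.314))<.03)&(nr[...,0]<-.2)
    D=P[dm]
    for _ in range(5):
        A=np.c_[D[:,:2],np.ones(len(D))];c=np.linalg.lstsq(A,D[:,2],rcond=None)[0];r=abs(A@c-D[:,2]);D=D[r<.006]
    g=c[:2];yaw=np.arctan2(g[1],g[0]);print(n,"door n",len(D),"slope",np.degrees(np.arctan(np.hypot(*g))),"yaw",np.degrees(yaw))
    on=box&(abs(P[...,:2]@c[:2]+c[2]-P[...,2])<.006)&(P[...,2]>.072)
    m=cv2.morphologyEx(on.astype(np.uint8),cv2.MORPH_OPEN,np.ones((3,3)))>0
    rect=cv2.minAreaRect(P[m][:,:2].astype(np.float32));print("door rect",rect,np.round(cv2.boxPoints(rect),3).tolist())
    m2=box&(P[...,2]>.125)&(P[...,2]<.142)&(nr[...,2]>.98)
    rect=cv2.minAreaRect(P[m2][:,:2].astype(np.float32));print("top rect",rect,m2.sum())
    e=np.array([np.cos(yaw),np.sin(yaw)])
    s=P[...,:2]@e; 
    s0=np.percentile(s[m],1); print("front edge s",s0,"hi",np.percentile(s[m],99))
    gm=box&(s<s0-.004)&(P[...,2]>.03)&(P[...,1]<.03)&(P[...,1]>-.15)
    G=P[gm];print("grip pts",len(G),np.round(np.median(G,0),3),np.round(np.percentile(G,[3,97],axis=0),3).tolist())
    f=np.array([-e[1],e[0]]);print(" grip along f",np.round(np.percentile(G[:,:2]@f,[3,50,97]),3)," door f range",np.round(np.percentile(P[m][:,:2]@f,[.5,99.5]),3), "grip s",np.round(np.percentile(G[:,:2]@e,[3,50,97]),3))
    # cup: rim
    d=[d for d in cut_out("cup_mid",p) if -.44<np.median(pts(p,d["mask"])[:,1])<-.33]
    for q in d[:1]:
        C=pts(p,q["mask"]);T=C[(C[:,2]>.048)&(C[:,2]<.062)];print("cup rim",len(T),cv2.minEnclosingCircle(T[:,:2].astype(np.float32)),cv2.fitEllipse(T[:,:2].astype(np.float32)))
    img=p["frame"][...,::-1]
    u,v=(321,275) if n=="top" else (345,250)
    a=img[v-40:v+40,u-50:u+50];u,v=(443,309) if n=="top" else (342,190)
    b=img[v-40:v+40,u-50:u+50]
    cv2.imwrite(f"pics/c_{n}.png",cv2.resize(np.hstack([a,b]),None,fx=4,fy=4,interpolation=cv2.INTER_CUBIC))
E
```

```text
top door n 2709 slope 17.807924588220683 yaw -0.2854867641811457
door rect ((0.5373809337615967, -0.061756059527397156), (0.1838049739599228, 0.3458766043186188), 0.7162317037582397) [[0.4429999887943268, 0.10999999940395355], [0.4480000138282776, -0.23600000143051147], [0.6309999823570251, -0.23399999737739563], [0.6269999742507935, 0.1120000034570694]]
top rect ((0.6244261264801025, -0.06284433603286743), (0.10315090417861938, 0.3196042478084564), 0.055241625756025314) 1332
front edge s 0.4530614447503952 hi 0.6217136498660558
grip pts 203 [ 0.416 -0.045  0.071] [[0.404, -0.069, 0.042], [0.448, -0.02, 0.08]]
 grip along f [-0.067 -0.042 -0.018]  door f range [-0.229  0.108] grip s [0.404 0.416 0.449]
cup rim 71 ((0.463510662317276, -0.3835828900337219), 0.032334040850400925) ((0.46322962641716003, -0.38140857219696045), (0.05725839361548424, 0.05778394266963005), 88.97223663330078)
side door n 2393 slope 18.041533998858448 yaw -0.18109668563850198
door rect ((0.5203949213027954, -0.059866830706596375), (0.3513221740722656, 0.21501903235912323), 89.59602355957031) [[0.41200000047683716, -0.23499999940395355], [0.6269999742507935, -0.23600000143051147], [0.6290000081062317, 0.11500000208616257], [0.414000004529953, 0.11699999868869781]]
top rect ((0.6293231844902039, -0.05200810730457306), (0.31250205636024475, 0.09057009965181351), 89.19281768798828) 906
front edge s 0.43429564893343336 hi 0.6233303866215729
grip pts 100 [ 0.417 -0.029  0.074] [[0.406, -0.059, 0.06], [0.427, -0.015, 0.079]]
 grip along f [-0.057 -0.028 -0.014]  door f range [-0.226  0.115] grip s [0.406 0.417 0.428]
cup rim 76 ((0.46686699986457825, -0.377641886472702), 0.03503023087978363) ((0.4648128151893616, -0.3776804804801941), (0.05830982327461243, 0.060339223593473434), 40.41622543334961)
```

View pics/c_top.png

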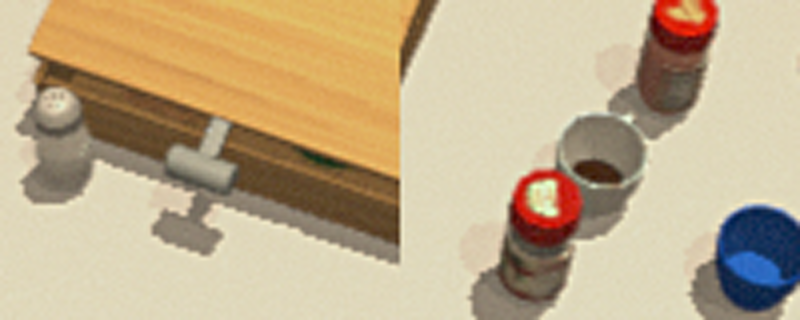

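Locker yaw is about 0, hinge x about 0.621 and locker y=0 at about -0.042. The grip is at (0.416,-0.042,0.064). The cup is at (0.464,-0.380), with its ear toward the far jar. I'll align the tool and go above the grip.

>>> play_rows --increments "0 0 0 -5 1;0 0 0 -5 1;0 0 0 -5 1"

```text
clock: 1.45
position: [0.1611, 0.6039, 0.2267]
ee_rot: [-0.008, 3.142, 0.0]
force: [0.3, 0.4, -0.5]
width: 0.998
gripper_force: 0.0
```

>>> play_rows --increments "-2 -3.4 0 0 1;-2 -3.4 0 0 1;-2 -3.4 0 0 1;-2 -3.4 0 0 1;-2 -3.4 0 0 1"

```text
clock: 1.87
position: [0.262, 0.4323, 0.2268]
ee_rot: [-0.002, 3.141, 0.001]
force: [0.4, -0.2, 0.4]
width: 1.0
gripper_force: 0.0
```

>>> play_rows --increments "-2 -3.4 0 0 1;-2 -3.4 0 0 1;-1.5 -3.6 0 0 1;0 -3.7 0 0 1;0 -3.7 0 0 1"

```text
clock: 2.28
position: [0.3172, 0.2541, 0.2268]
ee_rot: [0.001, 3.141, 0.001]
force: [0.5, -1.0, 0.9]
width: 0.996
gripper_force: 0.0
```

>>> play_rows --increments "0 -3.7 0 0 1;0 -3.7 0 0 1;0 -3.7 0 0 1;0 -3.7 0 0 1;0 -3.7 0 0 1"

```text
clock: 2.7
position: [0.3163, 0.0694, 0.2269]
ee_rot: [-0.002, 3.141, 0.001]
force: [1.8, -0.8, 0.3]
width: 1.0
gripper_force: 0.0
```

>>> play_rows --increments "-4 -3.2 1 0 1;-4 -3 1 0 1;-2 -1.2 1 0 1;0 0 0 0 1;0 0 0 0 1"

```text
clock: 3.12
position: [0.4017, 0.0082, 0.2002]
ee_rot: [-0.003, -3.141, 0.001]
force: [-0.5, 0.4, -0.5]
width: 1.004
gripper_force: 0.0
```

>>> play_rows --increments "-0.7 -2.5 0 0 1;-0.7 -2.5 0 0 1;0 0 0 0 1;0 0 0 0 1"

```text
clock: 3.45
position: [0.415, -0.0411, 0.2008]
ee_rot: [0.001, 3.142, 0.001]
force: [0.6, 0.7, 0.2]
width: 0.998
gripper_force: 0.0
```

```bash
python3 - <<'E'
from h import *
p=vision.get_image("wrist");s=arm.observe();print(np.round(s["position"],4))
P=pts(p);z=p["z_map"]>0
for q in("door_grip","coaster","shaker"):
    for d in cut_out(q,p)[:2]:
        M=pts(p,d["mask"]);print(q,d["confidence"],d["point"],np.round(np.percentile(M,[2,50,98],axis=0),3).tolist())
m=z&(P[...,0]<.43)&(P[...,0]>.38)&(P[...,2]>.045)&(P[...,2]<.085)&(P[...,1]<.02)&(P[...,1]>-.12)
print(m.sum(),np.round(np.percentile(P[m],[2,50,98],axis=0),4).tolist())
cv2.imwrite("pics/w1.png",p["frame"][...,::-1])
E
```

```text
[ 0.4148 -0.0402  0.2007]
door_grip 0.69 [306.8, 315.0] [[0.408, -0.213, 0.07], [0.479, -0.049, 0.089], [0.55, 0.097, 0.113]]
shaker 0.92 [224.3, 440.2] [[0.396, 0.046, 0.009], [0.41, 0.059, 0.072], [0.43, 0.079, 0.088]]
1522 [[0.4044, -0.0649, 0.0619], [0.4137, -0.0424, 0.0722], [0.4283, -0.0198, 0.0751]]
```

View pics/w1.png

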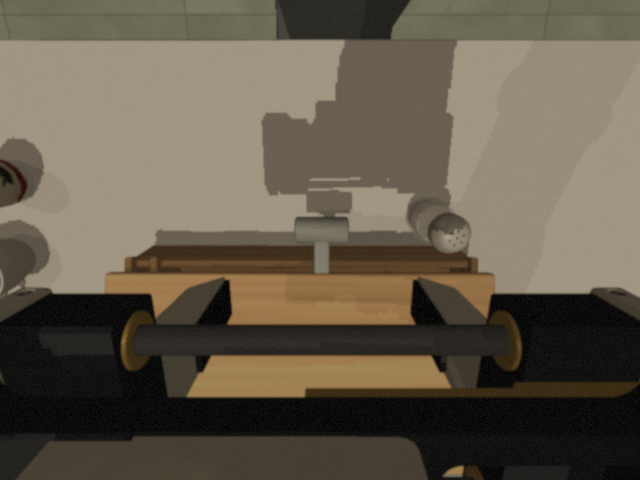

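The wrist picture shows the barrel grip at (321,229) and the shaker at (445,230), clear of the fingers. I'm going down onto the grip.

>>> play_rows --increments "-0.1 -0.2 3.5 0 1;0 0 3.5 0 1;0 0 3.5 0 1;0 0 3 0 1;0 0 2 0 1"

```text
clock: 4.07
position: [0.415, -0.0419, 0.0433]
ee_rot: [0.004, -3.139, 0.0]
force: [-0.0, 0.2, 0.5]
width: 0.999
gripper_force: 0.0
```

>>> play_rows --increments "0 0 0 0 1;0 0 0 0 -1;0 0 0 0 -1;0 0 0 0 -1;0 0 0 0 -1" --grip_force 25

```text
clock: 4.48
position: [0.4174, -0.0426, 0.0469]
ee_rot: [-0.002, 3.139, 0.001]
force: [0.3, -0.3, -0.1]
width: 0.763
gripper_force: 0.0
```

>>> play_rows --increments "0 0 0 0 -1;0 0 0 0 -1;0 0 0 0 -1"

```text
clock: 4.73
position: [0.4167, -0.0419, 0.046]
ee_rot: [-0.002, 3.141, 0.002]
force: [1.5, 24.1, 4.1]
width: 0.542
gripper_force: 11.8
```

>>> play_rows --increments "0 0 0 0 -1;0 0 0 0 -1"

```text
clock: 4.9
position: [0.4168, -0.0407, 0.046]
ee_rot: [-0.004, 3.141, 0.004]
force: [-0.4, 9.9, 5.5]
width: 0.524
gripper_force: 25.0
```

```bash
python3 - <<'E'
import numpy as np
# arc rows; phi start
r=.215;h=np.array([.621,.130])
def g(th): a=th-.314; return h+r*np.array([-np.cos(a),np.sin(a)])
ths=np.linspace(0,1.80,31);G=np.array([g(t) for t in ths]);d=np.diff(G,axis=0)*100
for i in range(0,30,5): print(";".join(f"{-a:.2f} 0 {-b:.2f} 0 -1" for a,b in d[i:i+5]))
print(G[0],G[-1],g(1.68),g(1.98))
E
```

```text
0.36 0 -1.24 0 -1;0.29 0 -1.26 0 -1;0.21 0 -1.27 0 -1;0.13 0 -1.28 0 -1;0.06 0 -1.29 0 -1
-0.02 0 -1.29 0 -1;-0.10 0 -1.29 0 -1;-0.17 0 -1.28 0 -1;-0.25 0 -1.27 0 -1;-0.33 0 -1.25 0 -1
-0.40 0 -1.23 0 -1;-0.47 0 -1.20 0 -1;-0.54 0 -1.17 0 -1;-0.61 0 -1.13 0 -1;-0.68 0 -1.10 0 -1
-0.75 0 -1.05 0 -1;-0.81 0 -1.01 0 -1;-0.87 0 -0.96 0 -1;-0.92 0 -0.90 0 -1;-0.97 0 -0.85 0 -1
-1.02 0 -0.79 0 -1;-1.07 0 -0.72 0 -1;-1.11 0 -0.66 0 -1;-1.15 0 -0.59 0 -1;-1.18 0 -0.52 0 -1
-1.21 0 -0.45 0 -1;-1.23 0 -0.37 0 -1;-1.25 0 -0.30 0 -1;-1.27 0 -0.22 0 -1;-1.28 0 -0.15 0 -1
[0.41651227 0.06359391] [0.60279063 0.34422749] [0.57727593 0.34050702] [0.64143788 0.34402638]
```

Gripped, and the width of 48 mm matches. I'll raise the door along the arc.

>>> play_rows --increments "0.36 0.1 -1.24 0 -1;0.29 0 -1.26 0 -1;0.21 0 -1.27 0 -1;0.13 0 -1.28 0 -1;0.06 0 -1.29 0 -1"

```text
clock: 5.32
position: [0.406, -0.0407, 0.1096]
ee_rot: [-0.003, 3.141, 0.002]
force: [4.4, 7.9, -3.3]
width: 0.524
gripper_force: 25.0
```

>>> play_rows --increments "-0.02 0 -1.29 0 -1;-0.1 0 -1.29 0 -1;-0.17 0 -1.28 0 -1;-0.25 0 -1.27 0 -1;-0.33 0 -1.25 0 -1"

```text
clock: 5.73
position: [0.4144, -0.0407, 0.1734]
ee_rot: [0.003, -3.141, -0.002]
force: [2.7, 6.1, -4.4]
width: 0.523
gripper_force: 25.0
```

```bash
cat >> h.py <<'E'
def th(x,y,z,hx=.621): 
    a=np.arctan2(z+.0188-.130,hx-x);return a+.314,np.hypot(z+.0188-.130,hx-x)
E
python3 -c "
from h import *
s=arm.observe();print(s['position'],s['force'],s['width'],th(*s['position']))"
```

```text
[ 0.41441129 -0.04066246  0.17335812] [ 2.70255336  6.0865107  -4.36695488] 0.5232034006624107 (np.float64(0.6062626298684249), np.float64(0.21573717463441464))
```

>>> play_rows --increments "-0.4 0.1 -1.23 0 -1;-0.47 0 -1.2 0 -1;-0.54 0 -1.17 0 -1;-0.61 0 -1.13 0 -1;-0.68 0 -1.1 0 -1"

```text
clock: 6.15
position: [0.4409, -0.0407, 0.2313]
ee_rot: [0.001, -3.14, -0.001]
force: [1.2, 2.2, -4.6]
width: 0.52
gripper_force: 25.0
```

>>> play_rows --increments "-0.75 0 -1.05 0 -1;-0.81 0 -1.01 0 -1;-0.87 0 -0.96 0 -1;-0.92 0 -0.9 0 -1;-0.97 0 -0.85 0 -1"

```text
clock: 6.57
position: [0.4837, -0.0408, 0.2787]
ee_rot: [0.001, -3.139, -0.001]
force: [-0.8, -0.1, -3.2]
width: 0.52
gripper_force: 25.0
```

>>> play_rows --increments "-1.02 0 -0.79 0 -1;-1.07 0 -0.72 0 -1;-1.11 0 -0.66 0 -1;-1.15 0 -0.59 0 -1;-1.18 0 -0.52 0 -1"

```text
clock: 6.98
position: [0.5394, -0.0409, 0.3117]
ee_rot: [0.001, -3.139, -0.001]
force: [-2.1, 0.6, 0.4]
width: 0.518
gripper_force: 25.0
```

```bash
python3 -c "
from h import *
s=arm.observe();print(s['position'],s['force'],s['width'],th(*s['position']))"
```

```text
[ 0.53935245 -0.04088257  0.31170233] [-2.06133347  0.58366909  0.35063971] 0.5182048700017134 (np.float64(1.4980856439730659), np.float64(0.21648904635907718))
```

>>> play_rows --increments "-1.21 0 -0.45 0 -1;-1.23 0 -0.37 0 -1;-1.25 0 -0.3 0 -1;-1.27 0 -0.22 0 -1;-1.28 0 -0.15 0 -1"

```text
clock: 7.4
position: [0.6025, -0.041, 0.3269]
ee_rot: [0.001, -3.141, -0.0]
force: [-1.8, -0.5, 1.6]
width: 0.518
gripper_force: 25.0
```

>>> play_rows --increments "0 0 0 0 -1;0 0 0 0 -1"

```text
clock: 7.57
position: [0.6031, -0.0411, 0.3269]
ee_rot: [-0.001, 3.141, -0.001]
force: [-0.1, 0.1, 3.6]
width: 0.522
gripper_force: 25.0
```

```bash
python3 -c "
from h import *
s=arm.observe();print(s['position'],s['force'],s['width'],th(*s['position']))
p=vision.get_image('top');P=pts(p)
m=(p['z_map']>0)&(abs(P[...,1]+.06)<.2)&(P[...,2]>.16)&(P[...,2]<.29)&(P[...,0]>.5)&(P[...,0]<.68)&(abs(P[...,1]+.04)>.06)
D=P[m];c=np.polyfit(D[:,2],D[:,0],1)
for _ in range(4):
  k=abs(np.polyval(c,D[:,2])-D[:,0])<.008;c=np.polyfit(D[k,2],D[k,0],1)
print(k.sum(),c,1.885-np.arctan(-c[0]))
"
```

```text
[ 0.60312066 -0.04105561  0.32691688] [-0.11798203  0.13216624  3.58775455] 0.5215175568123397 (np.float64(1.802101995952865), np.float64(0.21645655676659648))
2207 [-0.10561029  0.62951821] 1.7797797434009528
```

>>> play_rows --increments "0.6 0 0.05 0 -1;0.6 0 0.08 0 -1;0.6 0 0.1 0 -1;0.5 0 0.1 0 -1;0.3 0 0.05 0 -1"

```text
clock: 8.03
position: [0.5764, -0.0408, 0.3228]
ee_rot: [-0.001, 3.14, 0.0]
force: [7.6, -1.9, -1.5]
width: 0.517
gripper_force: 25.0
```

>>> play_rows --increments "0 0 0 0 -1;0 0 0 0 -1"

```text
clock: 8.2
position: [0.5767, -0.0409, 0.3228]
ee_rot: [-0.001, 3.14, -0.0]
force: [5.0, -1.4, 1.0]
width: 0.522
gripper_force: 25.0
```

The stay pushes back at about 1.68, so it has caught. Releasing.

>>> play_rows --increments "-0.1 0 0 0 0.4;0 0 0 0 0.4;0 0 0 0 0.7;0 0 0 0 1;0 0 0 0 1"

```text
clock: 8.62
position: [0.5772, -0.0407, 0.3225]
ee_rot: [0.002, -3.141, -0.0]
force: [0.3, 0.2, 1.3]
width: 0.835
gripper_force: 0.0
```

>>> play_rows --increments "0 0 -2 0 1;0 0 -3 0 1;0 0 -3 0 1;2 0 -1 0 1;3.5 0 0 0 1"

```text
clock: 9.03
position: [0.5248, -0.0407, 0.4145]
ee_rot: [-0.002, 3.138, -0.002]
force: [-1.9, 0.7, 0.2]
width: 1.0
gripper_force: 0.0
```

>>> play_rows --increments "3.5 -1 0 0 1;3.5 -1 0 0 1;3 -2.5 0 0 1;0 -4 0 0 1;0 -4 0 0 1"

```text
clock: 9.45
position: [0.421, -0.1665, 0.4134]
ee_rot: [-0.007, 3.139, 0.004]
force: [1.0, -0.6, 0.2]
width: 0.999
gripper_force: 0.0
```

```bash
python3 - <<'E'
from h import *
s=arm.observe();print(s['position'])
for n in("top","side"):
    p=vision.get_image(n)
    for q in["cup_mid","jar_a","coaster","tin","door_grip"]:
        for d in cut_out(q,p)[:3]:
            P=pts(p,d["mask"])
            if len(P): print(n,q,round(d["confidence"],2),d["point"],len(P),np.round(np.percentile(P,[2,50,98],axis=0),3).tolist())
    P=pts(p)
    m=(p['z_map']>0)&(abs(P[...,1]+.06)<.2)&(P[...,2]>.16)&(P[...,2]<.29)&(P[...,0]>.5)&(P[...,0]<.68)
    D=P[m];c=np.polyfit(D[:,2],D[:,0],1)
    for _ in range(4):
        k=abs(np.polyval(c,D[:,2])-D[:,0])<.008;c=np.polyfit(D[k,2],D[k,0],1)
    print("door",k.sum(),1.885-np.arctan(-c[0]))
    if n=="top": cv2.imwrite("pics/top2.png",cv2.resize(p["frame"][150:350,200:520,::-1],None,fx=2.4,fy=2.4))
E
```

```text
[ 0.42097698 -0.1664833   0.41339464]
top cup_mid 0.59 [333.2, 484.7] 535 [[0.405, -0.53, 0.002], [0.448, -0.501, 0.031], [0.466, -0.472, 0.057]]
top cup_mid 0.58 [305.6, 441.1] 442 [[0.434, -0.408, 0.002], [0.478, -0.383, 0.033], [0.493, -0.354, 0.056]]
top jar_a 0.87 [280.4, 466.0] 539 [[0.534, -0.425, 0.003], [0.543, -0.405, 0.078], [0.576, -0.383, 0.11]]
top jar_a 0.6 [326.4, 427.3] 553 [[0.357, -0.385, 0.009], [0.366, -0.366, 0.085], [0.403, -0.343, 0.111]]
top coaster 0.58 [255.3, 316.6] 490 [[0.488, -0.013, 0.005], [0.523, 0.025, 0.011], [0.562, 0.064, 0.019]]
top tin 0.56 [259.6, 356.2] 764 [[0.486, -0.14, 0.006], [0.511, -0.108, 0.06], [0.56, -0.07, 0.069]]
top door_grip 0.62 [197.0, 358.4] 3377 [[0.558, -0.232, 0.108], [0.598, -0.078, 0.209], [0.618, 0.101, 0.306]]
door 2226 1.678352604875305
side cup_mid 0.7 [184.4, 350.5] 215 [[0.408, -0.527, 0.007], [0.436, -0.481, 0.041], [0.462, -0.464, 0.058]]
side cup_mid 0.66 [194.9, 339.7] 272 [[0.437, -0.439, 0.003], [0.467, -0.368, 0.04], [0.506, -0.345, 0.058]]
side jar_a 0.93 [195.0, 362.3] 313 [[0.362, -0.37, 0.013], [0.381, -0.344, 0.07], [0.403, -0.334, 0.112]]
side jar_a 0.85 [189.2, 318.9] 336 [[0.537, -0.413, 0.007], [0.557, -0.385, 0.068], [0.58, -0.375, 0.112]]
side coaster 0.52 [267.1, 311.9] 191 [[0.482, -0.014, 0.01], [0.515, 0.01, 0.015], [0.553, 0.036, 0.018]]
side tin 0.84 [235.6, 315.6] 528 [[0.487, -0.135, 0.014], [0.521, -0.08, 0.062], [0.556, -0.062, 0.07]]
side door_grip 0.76 [197.6, 288.6] 1010 [[0.569, -0.552, 0.005], [0.592, -0.012, 0.251], [0.665, 0.113, 0.354]]
door 545 1.6824930462782928
```

View pics/top2.png

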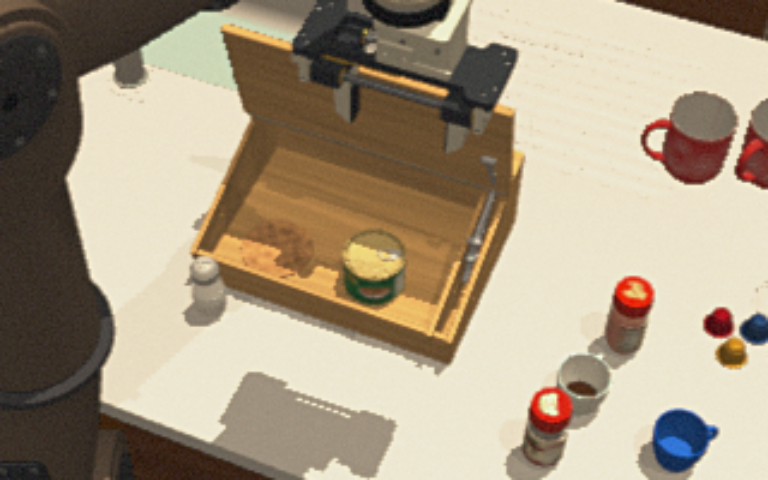

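The door holds at 1.68. The coaster is on the left at (0.523,0.026) and the tin on the right. Now to the cup.

>>> play_rows --increments "-0.9 -3.7 1 0 1;-0.9 -3.7 1.5 0 1;-0.9 -3.7 1.5 0 1;-0.9 -3.7 1.5 0 1;-0.7 -3.7 1.5 0 1"

```text
clock: 10.47
position: [0.4669, -0.3521, 0.3416]
ee_rot: [-0.005, 3.141, 0.0]
force: [0.7, 0.5, -0.2]
width: 0.999
gripper_force: 0.0
```

>>> play_rows --increments "0 -2.5 3 0 1;0 0 3.5 0 1;0 0 3 6 1;0 0 0 6 1;0 0 0 0 1"

```text
clock: 10.88
position: [0.4653, -0.3749, 0.2454]
ee_rot: [-0.334, -3.12, -0.003]
force: [0.6, -0.1, 1.6]
width: 0.999
gripper_force: 0.0
```

```bash
python3 - <<'E'
from h import *
p=vision.get_image("wrist");s=arm.observe();print(np.round(s["position"],4),np.round(s["ee_rot"],3))
P=pts(p);z=p["z_map"]>0
for d in cut_out("cup_mid",p)[:2]:
    M=pts(p,d["mask"]);T=M[(M[:,2]>.047)&(M[:,2]<.062)]
    print(d["confidence"],d["point"],len(T),cv2.minEnclosingCircle(T[:,:2].astype(np.float32)),cv2.fitEllipse(T[:,:2].astype(np.float32)),np.percentile(T[:,:2],[.5,99.5],axis=0))
for d in cut_out("jar_a",p)[:2]:
    M=pts(p,d["mask"]);T=M[M[:,2]>.095];print("jar",np.round(np.percentile(T,[1,99],axis=0),3).tolist())
cv2.imwrite("pics/w2.png",p["frame"][...,::-1])
E
```

```text
[ 0.4659 -0.3756  0.247 ] [-0.324 -3.123 -0.   ]
0.93 [216.9, 313.9] 492 ((0.4672445058822632, -0.3803088665008545), 0.034439537674188614) ((0.46284690499305725, -0.38023874163627625), (0.05779501795768738, 0.05886221304535866), 76.9810791015625) [[ 0.43306354 -0.41014788]
 [ 0.49671832 -0.35036463]]
0.57 [211.1, 201.6] 589 ((0.43423134088516235, -0.4982883036136627), 0.03059827722609043) ((0.4338822364807129, -0.4978291392326355), (0.05800434574484825, 0.058481037616729736), 23.112314224243164) [[ 0.40405076 -0.52804639]
 [ 0.4638087  -0.46816949]]
jar [[0.535, -0.422, 0.095], [0.561, -0.382, 0.107]]
jar [[0.36, -0.383, 0.098], [0.401, -0.342, 0.108]]
```

View pics/w2.png

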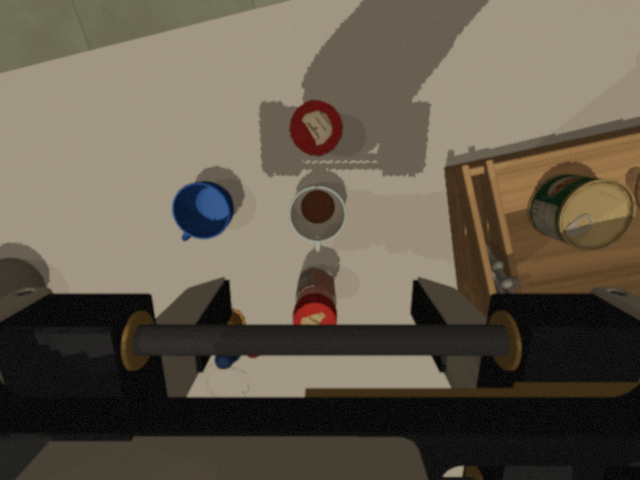

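The wrist view shows the cup at (318,215) with its ear straight down the image at (318,243), so the closing line is square to the ear. The jars, at (317,128) and (315,315), are clear. Descending.

>>> play_rows --increments "0.15 -0.5 4 0 1;0 0 4 0 1;0 0 4 0 1;0 0 4 0 1;0 0 3.3 0 1"

```text
clock: 11.45
position: [0.464, -0.3801, 0.0534]
ee_rot: [0.321, 3.124, -0.0]
force: [1.4, -0.2, 0.0]
width: 1.003
gripper_force: 0.0
```

>>> play_rows --increments "0 0 2 0 1;0 0 1 0 1;0 0 0 0 1;0 0 0 0 0.5;0 0 0 0 0.3" --grip_force 12

```text
clock: 11.87
position: [0.4645, -0.3816, 0.0267]
ee_rot: [0.325, 3.122, -0.002]
force: [-0.2, -0.5, -0.2]
width: 0.901
gripper_force: 0.0
```

>>> play_rows --increments "0 0 0 0 -1;0 0 0 0 -1;0 0 0 0 -1;0 0 0 0 -1;0 0 0 0 -1"

```text
clock: 12.28
position: [0.4638, -0.3805, 0.0253]
ee_rot: [0.326, 3.124, -0.0]
force: [0.2, 1.2, 5.9]
width: 0.647
gripper_force: 12.0
```

>>> play_rows --increments "0 0 -1 0 -1;0 0 -3 0 -1;0 0 -4 0 -1;0 0 -4 0 -1;0 0 -4 0 -1" --grip_force 18

```text
clock: 12.7
position: [0.4624, -0.3804, 0.1867]
ee_rot: [-0.328, -3.123, 0.0]
force: [1.1, -0.6, -1.1]
width: 0.643
gripper_force: 18.0
```

>>> play_rows --increments "0 0 -3 -4 -1;0 0 -1.5 -4 -1;0 0 0 -4 -1;1 3 0 0 -1;1.5 3.6 0 0 -1"

```text
clock: 13.12
position: [0.4379, -0.3163, 0.2303]
ee_rot: [0.003, 3.141, -0.004]
force: [0.0, 2.0, -0.4]
width: 0.645
gripper_force: 18.0
```

>>> play_rows --increments "1.5 3.6 0 0 -1;1.5 3.6 0 0 -1;1 3.6 0 0 -1;0 3.6 0 0 -1;0 3.6 0 0 -1"

```text
clock: 13.53
position: [0.3967, -0.1334, 0.23]
ee_rot: [0.001, 3.141, 0.002]
force: [1.7, 0.6, -1.0]
width: 0.646
gripper_force: 18.0
```

>>> play_rows --increments "0 3.6 0 0 -1;0 3.6 0 0 -1;0 3.6 0 0 -1;0 3 0 0 -1;0 0 0 0 -1"

```text
clock: 13.95
position: [0.3976, 0.0087, 0.23]
ee_rot: [-0.012, 3.141, 0.003]
force: [1.1, 0.4, -0.1]
width: 0.646
gripper_force: 18.0
```

>>> play_rows --increments "0 0 0 0 -1;0 0 0 0 -1"

```text
clock: 14.12
position: [0.3978, 0.0028, 0.2299]
ee_rot: [-0.001, 3.142, -0.0]
force: [-0.9, 0.7, -0.8]
width: 0.646
gripper_force: 18.0
```

>>> play_rows --increments "-2.5 0.5 0 0 -1;-2.5 0.5 0 0 -1;-2.5 0.5 0 0 -1;-2 0.4 0 0 -1;-1 0 0 0 -1"

```text
clock: 14.53
position: [0.5052, 0.0217, 0.2297]
ee_rot: [0.001, 3.141, -0.002]
force: [0.1, 0.2, -0.8]
width: 0.648
gripper_force: 18.0
```

>>> play_rows --increments "-0.9 0 1 0 -1;0 0 2 0 -1;0 0 2 0 -1;0 0 1.5 0 -1;0 0 0 0 -1"

```text
clock: 14.95
position: [0.5096, 0.0209, 0.1623]
ee_rot: [-0.002, -3.137, 0.002]
force: [-0.4, 0.6, -0.4]
width: 0.643
gripper_force: 18.0
```

```bash
python3 - <<'E'
from h import *
p=vision.get_image("side");s=arm.observe();print(np.round(s["position"],4),s["force"])
q=vision.get_image("top")
a=cv2.resize(p["frame"][90:310,220:420,::-1],None,fx=2,fy=2);b=cv2.resize(q["frame"][110:330,220:420,::-1],None,fx=2,fy=2)
cv2.imwrite("pics/in.png",np.hstack([a,b]))
E
```

```text
[0.5105 0.021  0.1639] [0.07571275 0.18802354 0.07954791]
```

View pics/in.png

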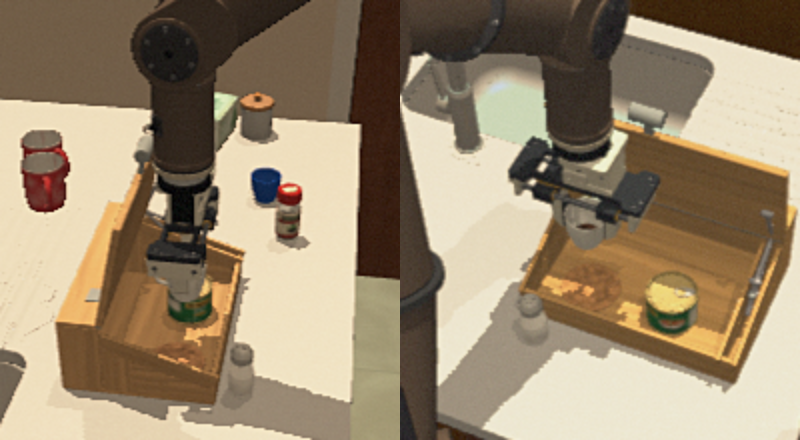

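The cup hangs over the left half and the wrist link sits close in front of the door. I'll check its clearance numerically before lowering.

```bash
python3 - <<'E'
from h import *
p=vision.get_image("side");q=vision.get_image("top")
for im in(p,q):
    P=pts(im);z=im["z_map"]>0
    for a in np.arange(.2,.6,.04):
        m=z&(P[...,2]>a)&(P[...,2]<a+.04)&(P[...,0]>.3)&(P[...,0]<.66)&(abs(P[...,1]-.02)<.13)
        if m.sum()>5:
            A=P[m];print(round(a,2),m.sum(),np.round(np.percentile(A,[1,50,99],axis=0),3).tolist())
    print()
E
```

```text
0.2 235 [[0.476, -0.102, 0.201], [0.595, 0.08, 0.227], [0.611, 0.114, 0.24]]
0.24 923 [[0.475, -0.08, 0.241], [0.51, 0.091, 0.269], [0.599, 0.118, 0.279]]
0.28 477 [[0.486, -0.08, 0.281], [0.534, 0.034, 0.303], [0.593, 0.113, 0.319]]
0.32 361 [[0.475, -0.06, 0.321], [0.521, 0.038, 0.343], [0.586, 0.06, 0.356]]
0.36 427 [[0.47, 0.016, 0.362], [0.505, 0.056, 0.381], [0.552, 0.065, 0.399]]
0.4 440 [[0.471, 0.019, 0.401], [0.504, 0.057, 0.421], [0.548, 0.064, 0.44]]
0.44 473 [[0.472, 0.023, 0.44], [0.506, 0.056, 0.46], [0.549, 0.065, 0.479]]
0.48 428 [[0.47, 0.022, 0.48], [0.509, 0.069, 0.503], [0.56, 0.078, 0.52]]
0.52 812 [[0.428, 0.052, 0.521], [0.503, 0.074, 0.542], [0.566, 0.081, 0.559]]
0.56 1135 [[0.38, -0.015, 0.56], [0.477, 0.072, 0.58], [0.554, 0.082, 0.6]]

0.2 355 [[0.475, -0.107, 0.201], [0.594, -0.049, 0.225], [0.603, 0.101, 0.24]]
0.24 1588 [[0.474, -0.105, 0.241], [0.5, -0.02, 0.269], [0.593, 0.112, 0.279]]
0.28 599 [[0.481, -0.108, 0.28], [0.578, -0.03, 0.297], [0.59, 0.083, 0.319]]
0.32 599 [[0.473, -0.067, 0.321], [0.505, -0.021, 0.337], [0.584, 0.042, 0.358]]
0.36 414 [[0.468, -0.024, 0.361], [0.478, 0.0, 0.38], [0.522, 0.051, 0.4]]
0.4 402 [[0.469, -0.022, 0.401], [0.479, -0.001, 0.421], [0.521, 0.049, 0.44]]
0.44 418 [[0.468, -0.022, 0.44], [0.479, 0.001, 0.459], [0.523, 0.049, 0.479]]
0.48 291 [[0.46, -0.034, 0.481], [0.478, -0.019, 0.493], [0.545, 0.046, 0.519]]
0.52 478 [[0.425, -0.036, 0.521], [0.478, -0.028, 0.544], [0.552, 0.006, 0.56]]
0.56 725 [[0.375, -0.034, 0.561], [0.472, -0.019, 0.579], [0.546, 0.057, 0.599]]
```

Clearances are about 20 mm to the panel and 10 mm or more to the grip. Lowering.

>>> play_rows --increments "-0.2 0.2 2.5 0 -1;0 0 3 0 -1;0 0 2.5 0 -1;0 0 2 0 -1;0 0 1 0 -1"

```text
clock: 15.57
position: [0.5135, 0.0246, 0.0536]
ee_rot: [0.002, -3.141, 0.0]
force: [-1.4, -0.5, -0.8]
width: 0.649
gripper_force: 18.0
```

>>> play_rows --increments "0 0 0.5 0 -1;0 0 0.4 0 -1;0 0 0.3 0 -1;0 0 0.3 0 -1;0 0 0 0 -1"

```text
clock: 15.98
position: [0.5143, 0.0247, 0.04]
ee_rot: [-0.002, 3.141, 0.001]
force: [0.0, 0.0, -0.2]
width: 0.645
gripper_force: 18.0
```

>>> play_rows --increments "0 0 0.2 0 -1;0 0 0.15 0 -1;0 0 0 0 -1"

```text
clock: 16.23
position: [0.5148, 0.025, 0.037]
ee_rot: [-0.002, 3.14, 0.001]
force: [-1.6, 1.0, 7.7]
width: 0.645
gripper_force: 18.0
```

The cup has touched down. Opening part-way, then up.

>>> play_rows --increments "0 0 -0.05 0 0.5;0 0 0 0 0.6;0 0 0 0 0.7;0 0 0 0 0.7;0 0 0 0 0.7"

```text
clock: 16.65
position: [0.5139, 0.0245, 0.0366]
ee_rot: [0.001, -3.142, 0.0]
force: [-0.8, 0.1, -0.1]
width: 0.846
gripper_force: 0.0
```

>>> play_rows --increments "0 0 -1 0 0.7;0 0 -2 0 0.7;0 0 -3 0 0.7;0 0 -3 0 0.7;0.5 0 -3.5 0 0.7"

```text
clock: 17.07
position: [0.5088, 0.0242, 0.163]
ee_rot: [0.001, -3.141, 0.002]
force: [1.0, 0.9, -0.4]
width: 0.851
gripper_force: 0.0
```

>>> play_rows --increments "1.5 0 -3.5 0 0.7;2 0 -3.5 0 0.7;2 0 -3.5 0 0.7;2 -1 -3.5 0 1;2 -2 -3.5 0 1"

```text
clock: 17.48
position: [0.4142, -0.0038, 0.3362]
ee_rot: [-0.004, 3.141, 0.0]
force: [0.8, 1.4, 0.3]
width: 0.946
gripper_force: 0.0
```

>>> play_rows --increments "0 -2 -3 0 1;0 -1.6 -3 0 1;0 0 -1.5 0 1;0 0 0 0 1"

```text
clock: 17.82
position: [0.4164, -0.0417, 0.4128]
ee_rot: [0.003, 3.136, 0.004]
force: [0.4, 0.5, 0.2]
width: 1.001
gripper_force: 0.0
```

```bash
python3 - <<'E'
from h import *
s=arm.observe();print(np.round(s['position'],4))
for n in("top","side","wrist"):
    p=vision.get_image(n)
    for q in["cup_mid","coaster","tin"]:
        for d in cut_out(q,p)[:3]:
            P=pts(p,d["mask"])
            if len(P) and np.median(P[:,1])>-.3: print(n,q,round(d["confidence"],2),d["point"],len(P),np.round(np.percentile(P,[2,50,98],axis=0),3).tolist())
    P=pts(p)
    m=(p['z_map']>0)&(abs(P[...,1]+.06)<.2)&(P[...,2]>.16)&(P[...,2]<.29)&(P[...,0]>.5)&(P[...,0]<.68)
    D=P[m]
    if len(D)>50:
        c=np.polyfit(D[:,2],D[:,0],1)
        for _ in range(4):
            k=abs(np.polyval(c,D[:,2])-D[:,0])<.008;c=np.polyfit(D[k,2],D[k,0],1)
        print(n,"door",k.sum(),1.885-np.arctan(-c[0]))
    if n=="top": cv2.imwrite("pics/top3.png",cv2.resize(p["frame"][150:350,200:520,::-1],None,fx=2.4,fy=2.4))
E
```

```text
[ 0.4164 -0.0417  0.4128]
top cup_mid 0.91 [245.7, 313.4] 370 [[0.484, -0.005, 0.018], [0.525, 0.026, 0.045], [0.544, 0.051, 0.067]]
top coaster 0.46 [260.8, 322.7] 212 [[0.485, -0.014, 0.005], [0.506, 0.006, 0.012], [0.559, 0.067, 0.018]]
top tin 0.95 [259.3, 355.2] 748 [[0.485, -0.14, 0.007], [0.51, -0.107, 0.06], [0.556, -0.067, 0.069]]
top door 2431 1.677391480989567
side cup_mid 0.63 [260.1, 308.1] 305 [[0.489, -0.004, 0.028], [0.516, 0.012, 0.053], [0.542, 0.057, 0.069]]
side cup_mid 0.58 [200.2, 288.7] 1173 [[0.569, -0.582, 0.006], [0.594, -0.018, 0.243], [0.668, 0.113, 0.354]]
side tin 0.74 [235.7, 311.5] 524 [[0.487, -0.135, 0.016], [0.521, -0.081, 0.062], [0.558, -0.063, 0.07]]
side door 541 1.6807578306976116
wrist cup_mid 0.74 [257.0, 360.4] 1249 [[0.484, -0.003, 0.019], [0.522, 0.026, 0.036], [0.546, 0.052, 0.065]]
wrist coaster 0.76 [235.1, 352.2] 808 [[0.479, -0.016, 0.007], [0.502, 0.015, 0.011], [0.56, 0.069, 0.014]]
wrist tin 0.85 [254.7, 281.6] 2046 [[0.486, -0.136, 0.016], [0.516, -0.101, 0.062], [0.555, -0.068, 0.065]]
wrist door 8912 1.6757372506167985
```

View pics/top3.png

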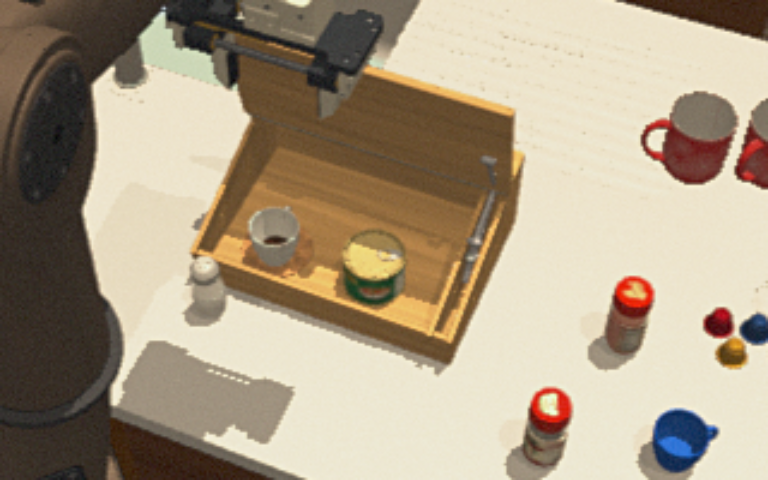

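The cup stands upright on the coaster at crop (272,238), the tin and jars are unmoved, and the door is still at 1.68. Now I re-grip the barrel.

>>> play_rows --increments "-3.5 0 0 0 1;-3.5 0 0 0 1;-3.5 0 0 0 1;-3.5 0.1 0 0 1;-2 0 0 0 1"

```text
clock: 18.83
position: [0.5786, -0.0376, 0.4076]
ee_rot: [0.006, -3.141, 0.002]
force: [-1.1, 0.5, -0.5]
width: 1.0
gripper_force: 0.0
```

>>> play_rows --increments "-0.1 0 2 0 1;0 0 2.5 0 1;0 0 2.5 0 1;0 0 1.5 0 1;0 0 0.5 0 1"

```text
clock: 19.25
position: [0.5753, -0.0384, 0.3163]
ee_rot: [0.002, -3.137, 0.001]
force: [0.1, -0.0, 0.7]
width: 1.0
gripper_force: 0.0
```

>>> play_rows --increments "0 0 0 0 0.4;0 0 0 0 0.2;0 0 0 0 -1;0 0 0 0 -1;0 0 0 0 -1" --grip_force 25

```text
clock: 19.67
position: [0.5769, -0.039, 0.32]
ee_rot: [-0.002, 3.14, 0.0]
force: [-0.1, 0.2, -0.0]
width: 0.687
gripper_force: 0.0
```

>>> play_rows --increments "0 0 0 0 -1;0 0 0 0 -1;0 0 0 0 -1"

```text
clock: 19.92
position: [0.5764, -0.0409, 0.3194]
ee_rot: [0.001, 3.141, -0.004]
force: [-0.9, -6.5, -0.7]
width: 0.519
gripper_force: 25.0
```

>>> play_rows --increments "-1.1 0 -0.19 0 -1;-1.1 0 -0.14 0 -1;-1.1 0 -0.08 0 -1;-1.1 0 -0.03 0 -1;-1.1 0 0.04 0 -1"

```text
clock: 20.33
position: [0.6316, -0.0411, 0.3237]
ee_rot: [0.002, 3.142, -0.004]
force: [-1.8, -4.9, 3.2]
width: 0.52
gripper_force: 25.0
```

>>> play_rows --increments "-0.6 0 0.04 0 -1;-0.4 0 0.03 0 -1;0 0 0 0 -1;0 0 0 0 -1"

```text
clock: 20.67
position: [0.6417, -0.0411, 0.3229]
ee_rot: [0.002, 3.141, -0.004]
force: [-0.2, -4.7, 1.2]
width: 0.523
gripper_force: 25.0
```

>>> play_rows --increments "-0.3 0 0.03 0 -1;-0.2 0 0.02 0 -1;0 0 0 0 -1"

```text
clock: 20.92
position: [0.6466, -0.0411, 0.3224]
ee_rot: [0.002, 3.141, -0.004]
force: [-0.8, -5.9, 2.1]
width: 0.526
gripper_force: 25.0
```

```bash
python3 - <<'E'
from h import *
s=arm.observe();print(s['position'],s['force'])
for n in("top","side"):
    p=vision.get_image(n);P=pts(p)
    m=(p['z_map']>0)&(abs(P[...,1]+.06)<.2)&(P[...,2]>.16)&(P[...,2]<.29)&(P[...,0]>.5)&(P[...,0]<.7)
    D=P[m];c=np.polyfit(D[:,2],D[:,0],1)
    for _ in range(4):
        k=abs(np.polyval(c,D[:,2])-D[:,0])<.008;c=np.polyfit(D[k,2],D[k,0],1)
    print(n,"door",k.sum(),1.885-np.arctan(-c[0]))
x,z=s['position'][0],s['position'][2]
r=.215;g=lambda t:np.array([.621-r*np.cos(t-.314),.130+r*np.sin(t-.314)])
t=np.linspace(1.99,0.0,36);d=np.diff([g(a) for a in t],axis=0)*100
for i in range(0,35,5): print(round(t[i],2),";".join(f"{-a:.2f} 0 {-b:.2f} 0 -1" for a,b in d[i:i+5]))
E
```

```text
[ 0.64662363 -0.0411419   0.32238856] [-0.76409517 -5.85234647  2.13128147]
top door 4271 1.9995107904060836
side door 1470 2.0004957406669552
1.99 1.22 0 -0.09 0 -1;1.22 0 -0.02 0 -1;1.22 0 0.05 0 -1;1.22 0 0.11 0 -1;1.21 0 0.18 0 -1
1.71 1.20 0 0.25 0 -1;1.18 0 0.32 0 -1;1.16 0 0.39 0 -1;1.14 0 0.45 0 -1;1.11 0 0.52 0 -1
1.42 1.08 0 0.58 0 -1;1.04 0 0.64 0 -1;1.00 0 0.70 0 -1;0.96 0 0.75 0 -1;0.92 0 0.81 0 -1
1.14 0.87 0 0.86 0 -1;0.82 0 0.90 0 -1;0.77 0 0.95 0 -1;0.71 0 0.99 0 -1;0.66 0 1.03 0 -1
0.85 0.60 0 1.07 0 -1;0.54 0 1.10 0 -1;0.47 0 1.13 0 -1;0.41 0 1.15 0 -1;0.34 0 1.17 0 -1
0.57 0.27 0 1.19 0 -1;0.21 0 1.20 0 -1;0.14 0 1.21 0 -1;0.07 0 1.22 0 -1;-0.00 0 1.22 0 -1
0.28 -0.07 0 1.22 0 -1;-0.14 0 1.21 0 -1;-0.21 0 1.20 0 -1;-0.28 0 1.19 0 -1;-0.34 0 1.17 0 -1
```

The door is at its stop (2.00), so the stay is unlocked. Lowering by hand, watching the force near 1.68.

>>> play_rows --increments "1.22 0 -0.09 0 -1;1.22 0 -0.02 0 -1;1.22 0 0.05 0 -1;1.22 0 0.11 0 -1;1.21 0 0.18 0 -1"

```text
clock: 21.43
position: [0.5858, -0.041, 0.3206]
ee_rot: [0.002, 3.139, -0.003]
force: [1.4, -5.3, 3.7]
width: 0.518
gripper_force: 25.0
```

>>> play_rows --increments "1.2 0 0.25 0 -1;1.18 0 0.32 0 -1;1.16 0 0.39 0 -1;0 0 0 0 -1"

```text
clock: 21.77
position: [0.5486, -0.0409, 0.3105]
ee_rot: [0.002, 3.141, -0.001]
force: [-1.5, -6.1, 4.4]
width: 0.522
gripper_force: 25.0
```

It's past the stay point with no resistance, so the unlock is confirmed. I'll carry on down.

>>> play_rows --increments "1.14 0 0.45 0 -1;1.11 0 0.52 0 -1;1.08 0 0.58 0 -1;1.04 0 0.64 0 -1;1 0 0.7 0 -1"

```text
clock: 22.18
position: [0.496, -0.0408, 0.2817]
ee_rot: [0.001, 3.141, -0.002]
force: [-4.1, -6.1, 6.3]
width: 0.52
gripper_force: 25.0
```

>>> play_rows --increments "0.96 0 0.75 0 -1;0.92 0 0.81 0 -1;0.87 0 0.86 0 -1;0.82 0 0.9 0 -1;0.77 0 0.95 0 -1"

```text
clock: 22.6
position: [0.452, -0.0406, 0.2383]
ee_rot: [-0.001, -3.141, 0.002]
force: [-2.8, -6.8, 2.0]
width: 0.519
gripper_force: 25.0
```

>>> play_rows --increments "0.71 0 0.99 0 -1;0.66 0 1.03 0 -1;0.6 0 1.07 0 -1;0.54 0 1.1 0 -1;0.47 0 1.13 0 -1"

```text
clock: 23.02
position: [0.4221, -0.0406, 0.1848]
ee_rot: [-0.001, -3.141, 0.002]
force: [-2.2, -6.8, 0.5]
width: 0.518
gripper_force: 25.0
```

```bash
python3 - <<'E'
from h import *
s=arm.observe();x,y,z=s['position'];print(s['position'],s['force'],s['width'])
# grip is ~3.5 mm above grasp point in this hold
for o in(0,.0035): print(th(x,y,z+o))
E
```

```text
[ 0.42214539 -0.04055374  0.18476804] [-2.19732395 -6.81284321  0.46765584] 0.5183545123020245
(np.float64(0.6683438033065395), np.float64(0.21202691713111535))
(np.float64(0.6837362277956351), np.float64(0.21326659344549898))
```

>>> play_rows --increments "0.41 0 1.15 0 -1;0.34 0 1.17 0 -1;0.27 0 1.19 0 -1;0.21 0 1.2 0 -1;0.14 0 1.21 0 -1"

```text
clock: 23.43
position: [0.4085, -0.0406, 0.1254]
ee_rot: [-0.001, -3.141, 0.002]
force: [-2.3, -6.2, -0.7]
width: 0.524
gripper_force: 25.0
```

>>> play_rows --increments "0.07 0 1.22 0 -1;0 0 1.22 0 -1;-0.07 0 1.22 0 -1;-0.14 0 1.21 0 -1;-0.21 0 1 0 -1"

```text
clock: 23.85
position: [0.4119, -0.0406, 0.0664]
ee_rot: [-0.001, -3.14, 0.002]
force: [-3.6, -7.6, 0.3]
width: 0.523
gripper_force: 25.0
```

>>> play_rows --increments "-0.2 0 0.8 0 -1;-0.2 0 0.6 0 -1;-0.15 0 0.5 0 -1;-0.05 0 0.2 0 -1;0 0 0 0 -1"

```text
clock: 24.27
position: [0.4174, -0.0406, 0.0455]
ee_rot: [-0.002, -3.139, 0.002]
force: [-3.9, -8.0, -3.2]
width: 0.522
gripper_force: 25.0
```

>>> play_rows --increments "-0.05 0 0.15 0 -1;-0.05 0 0.15 0 -1;0 0 0.1 0 -1;0 0 0 0 -1"

```text
clock: 24.6
position: [0.4186, -0.0406, 0.0418]
ee_rot: [-0.002, -3.139, 0.002]
force: [-5.8, -8.6, -2.7]
width: 0.514
gripper_force: 25.0
```

>>> play_rows --increments "0 0 0.15 0 -1;0 0 0.1 0 -1;0 0 0 0 -1;0 0 0 0 -1"

```text
clock: 24.93
position: [0.4192, -0.0406, 0.0403]
ee_rot: [-0.002, -3.141, 0.001]
force: [-9.0, -7.2, 20.7]
width: 0.522
gripper_force: 25.0
```

The upward reaction means it's seated shut. Releasing and withdrawing straight up.

>>> play_rows --increments "0 0 -0.1 0 0.4;0 0 0 0 0.7;0 0 0 0 0.7;0 0 0 0 0.7"

```text
clock: 25.27
position: [0.4204, -0.0388, 0.0408]
ee_rot: [-0.002, 3.141, 0.0]
force: [-0.2, 0.5, -0.2]
width: 0.765
gripper_force: 0.0
```

>>> play_rows --increments "0 0 -1 0 0.7;0 0 -3 0 0.7;0 0 -4 0 0.7;0 0 -4 0 0.7;0 0 -4 0 0.7"

```text
clock: 25.68
position: [0.4193, -0.04, 0.2027]
ee_rot: [-0.001, -3.14, 0.002]
force: [1.2, 1.4, -0.3]
width: 0.848
gripper_force: 0.0
```

>>> play_rows --increments "2 0 -2 0 0.7;0 0 0 0 0.7;0 0 0 0 0.7"

```text
clock: 25.93
position: [0.4003, -0.0385, 0.2221]
ee_rot: [-0.004, 3.139, 0.005]
force: [-0.7, 0.7, -0.1]
width: 0.85
gripper_force: 0.0
```

```bash
python3 - <<'E'
from h import *
print(arm.observe()['position'],arm.observe()['clock'])
ps=[vision.get_image(n) for n in("top","side")]
for p in ps:
    P=pts(p)
    m=(p['z_map']>0)&(abs(P[...,1]+.06)<.15)&(P[...,2]>.08)&(P[...,2]<.14)&(P[...,0]>.47)&(P[...,0]<.6)
    D=P[m];c=np.polyfit(D[:,0],D[:,2],1);print("slope",np.degrees(np.arctan(c[0])))
    for q in["jar_a","mill","shaker"]:
        for d in cut_out(q,p)[:2]:
            M=pts(p,d["mask"]);print(q,round(d["confidence"],2),np.round(np.median(M,0),3))
cv2.imwrite("pics/end.png",np.hstack([cv2.resize(ps[0]["frame"][150:350,190:500,::-1],(400,300)),cv2.resize(ps[1]["frame"][130:380,200:420,::-1],(400,300))]))
E
```

```text
[ 0.40027067 -0.03851078  0.22209072] 25.9333
slope 18.10483085387062
jar_a 0.82 [ 0.543 -0.405  0.074]
jar_a 0.77 [ 0.366 -0.366  0.081]
shaker 0.78 [0.406 0.059 0.055]
slope 18.150832151917133
jar_a 0.86 [ 0.556 -0.386  0.069]
jar_a 0.45 [ 0.371 -0.344  0.048]
shaker 0.57 [0.417 0.084 0.051]
```

View pics/end.png

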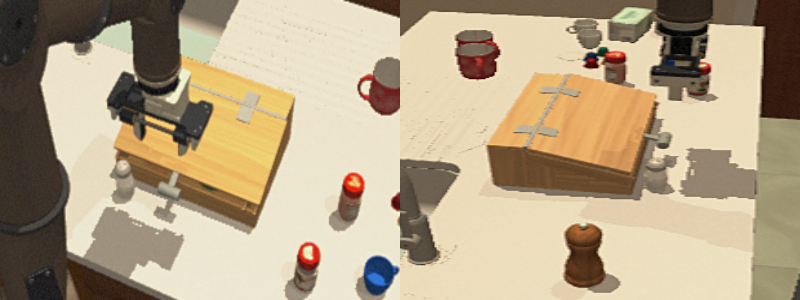

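The door is shut at an 18.1° slope, the jars, shaker and mill are in place, and the arm is clear.

```bash
python3 -c "
from cell import job
print(job.sign_off())"
```

```text
the job is handed in; nothing more can be done
None
```

The job is handed in, done in about 26 s: the cup stands upright on the coaster inside the locker, the door was raised to its stop and lowered shut by hand, and the tin, jars, mill and shaker were not touched.

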